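Pack the coffee caddy and lock its sliding fence

ROBOT

A 7-joint arm with a two-finger parallel gripper is mounted at the origin on the work surface. World frame = base frame: x ahead of the robot, y to its left, z up, the work surface at z = 0. Lengths are in m, angles in rad, forces in N, time in s.
With the tool pointing down it reaches from about 0.4 to 0.925 m from the base axis. Payload 5.6 kg.
Tool frame: the origin (TCP) lies midway between the tips of the shut fingers; the grasp point (between the pads) lies 19 mm behind it (r.pinch_z is the z of the grasp point in the tool frame, in m); z points along the fingers, y is the line along which they close (so a half turn about z gives the same grasp; the last joint's range is limited). The gripper opens to 85 mm and grips with 20 to 120 N. Pads are 22 mm wide; open, the fingers measure 114 mm over their backs; the gripper's body (76 mm by 85 mm) begins 54 mm behind the grasp point. The pads swing forward as they close: fully open they stand 13 mm farther back than shut.
Start: joints at [1.234, 0.468, -0.012, 1.603, 0.006, 1.071, -0.056], TCP at [0.188, -0.622, 0.231] pointing down, gripper open.
Joint ranges: [-2.53, 2.53], [-0.31, 2.02], [-1.57, 1.55], [0.28, 2.44], [-1.29, 4.43], [0.15, 1.84], [-2.92, 2.92]. Speed limits (rad/s): [2.57, 2.57, 3.14, 3.14, 3.14, 3.14, 3.14].

INTERFACE

Orientations are given as [roll, pitch, yaw] about the fixed x, y, z axes, in that order (R = Rz(yaw) Ry(pitch) Rx(roll)).
In Python, from plant import r, vision gives the robot as it stands.
- The arm moves only by the shell command python3 -m pendant 'ROWS' [FORCE]. ROWS is JSON, a list of rows, each an object with "claw": the opening, from 0 (shut) to 1 (fully open); "travel": the shift along the tool's x, y, z in cm, a list of three; "twist": the turn about the tool's z in degrees. A call has 1 to 10 rows; each row is the pose to reach, as a shift and turn from the pose commanded when the call began, along the tool's axes at that moment; what a row does not reach only later rows make up. A row lasts 1/10 s, in which the tool goes at most 50 mm and 8.59 degrees, less where a joint would pass 70% of its speed; a pose out of reach is approached as far as the arm can. A call with a gripper value outside its range is refused whole. The fingers move at their own pace and stop on an object; FORCE is the grip in N (left out, the last holds). Time passes only in rows, so rows that repeat a pose let the fingers close. It gives the time, the measured TCP pose, the force, the opening and the grip force at its end, in the units of the state.
- r.get_state(): the state, without advancing time (a new reading comes with each control period).
- vision.camera(name): name is "scene" or "top" or "wrist"; returns the picture (400x640x3 uint8, blue, green, red); there is no depth.
- vision.camera_info(name): a dict with "intrinsics" (3x3 intrinsics, pixels), "rvec" (rotation vector, rad) and "tvec" (3), from world to camera coordinates, as OpenCV has them. Camera axes: x right, y down, z forward; pixel columns grow to the right and rows downward; lengths in m; the calibration is good to about 2 mm. A picture is of the moment at which its call begins: read the wrist's pose just before it. camera_info takes no time and is no camera call; for the wrist camera it gives the pose at the moment of the call.
- r.job_done(): hands the job in; it is judged then, once.
The state is a dict: "clock": time; "joints": joint angles; "joint_velocities": joint speeds; "effort": joint torques, N m; "tool_pos": TCP position; "ee_rot": TCP orientation; "wrist_force": force on the tool from outside, world axes, zero at the start; "torque": the same for the moment, N m; "finger_gap": opening from 0.0 (shut) to 1.0 (fully open); "finger_force": force on a finger pad.
Only numpy, scipy, OpenCV 4.12 (cv2) and the standard library are available. Lean on these libraries where they do the work, as an engineer would, in place of code of your own. Each camera call takes 0.05 s, during which the arm holds its last target. There are 200 camera calls.

TASK

Stand the cork-lidded smoked glass jar and the steel tin upright in the wooden caddy, in the gap between the green cup and the sliding fence, the tin turned so that its narrow side lies along the row; set them down, do not drop them, and leave the cup in its place. Then pull up the fence's spring plunger by its black knob, slide the fence one hole along the ladder rail towards the packed things, let the pin drop fully home in that hole, and finish still gripping the knob with the pin held engaged. Do not disturb the other things on the top.

Things in the scene. Friction and masses are not known exactly. Their poses are not given: they have to be found in the camera images.
- caddy: Fixed wooden caddy: open trough, inner width 74 along its own x, row along its own y, floor 6 above the table, low walls 36 high. Origin on the table under the trough's middle. Tall end stop (66 high) at its +y end, inner face at y = +125. An aluminium ladder rail, 28 wide, runs along its +x side, centred at x = +51, top at z = 42. Pose varies; it does not give when pushed. (mm)
- next_hole (a point): Mouth centre of the next hole, at x = +51, y = -53, z = +42 in the caddy's frame. The rail has a row of holes, 14 x 12, 32 apart; this one is 32 from the pin's first hole, towards the packed things. (mm)
- fence (a joint): Slide of the fence along the caddy's +y, in m: 0 at the start (first hole), 0.032 at the next hole; 2 N friction. The fence is an upright plate across the trough, 66 high, 8 mm thick, centred at caddy y = -85 mm + joint (206 mm of trough free at the start, 174 at the next hole), on a saddle on the rail. It pushes loose things along. Pin in a hole: locked, 1.5 mm play.
- plunger (a joint): Height of the spring plunger, in m: 0 with the pin fully home in a hole, 0.024 fully up. The pin (9 mm, round tip) is clear of the hole above 0.014; let go between holes it rests on the rail near 0.014; it drops in within about 5 mm of a hole's centre. Spring pushes down with 4 N at 0, 7.5 N at 0.024.
- knob_grip (a point): Centre of the plunger's black cylindrical knob, 24 across and 24 high, above the fence's saddle on the rail, straight above the pin; 116 above the table with the pin home. Moves with fence and plunger. The saddle's barrel below it tops out at 82, the fence at 66. (mm)
- knob: The same knob as a body; origin at the centre of its underside (12 below its centre). (mm)
- jar: Straight smoked glass jar with a flat cork lid, 56 across, 88 high; weight 170 to 330 g. Origin under its centre. Stands on the left or on the right, near the robot; swapped at random with the tin. (mm)
- tin: Plain steel tin, 58 along its own x, 44 along its own y, 86 high; weight 140 to 280 g. Origin under its centre. It stands where the jar does not. (mm)
- cup: Pale green ceramic cup, 66 across at the rim, 62 high, already standing in the caddy against the end stop (0 to 4 of gap). Origin under its centre, at caddy y about +90. Cup, tin (44 way) and jar together take 166 of the trough's length. (mm)
- portafilter: Bystander: stainless portafilter, round basket 70 across and 36 high with a black handle to its own +x (reaches 175 from the basket axis), lying on the dark silicone mat to the left. Origin under the basket's centre. (mm)
- pitcher: Bystander: open steel milk pitcher, 80 across, 95 high, with a side handle, on the right. Origin under its centre. (mm)
- glass_tumbler: Bystander: open tapered tumbler, 60 across at the rim, 70 high, near the robot between the jar's and the tin's places. Origin under its centre. (mm)
- canister: Bystander: tall white ceramic canister, 90 across, 150 high, on the far right. Origin under its centre. (mm)
- scoop: Bystander: steel spoon, 130 long, lying flat near the robot. Origin at mid-length on the underside. (mm)
Things that resemble listed ones, but are neither listed nor needed, are in the scene too. What is shaped like the cup but purple is not meant. What is shaped like the jar but blue is not meant.

How it is judged:
By the outcome, as a careful person would: the job done as asked, in the order asked, and still so for the second after the job is handed in, while the arm keeps its last pose, push and grip.
It also fails if it takes over 61 s, if anything falls off the work surface, if the arm or the gripper's body presses on something with over 40 N, if the wrist force passes 120 N, or if a joint passes its speed limit or range.

## Working session

There is one attempt and no reset: what is moved stays moved. The work goes in short steps, Python scripts to look and compute and a shell command to move; the robot and the scene stay as the last step left them, time stands still between calls to the robot, and variables do not carry over. Pictures are saved under pics/ and viewed, at most 10 in all, crops included, and the job is handed in when it is done.

```bash
ls; mkdir -p pics
python3 - <<'E'
from plant import r, vision
import cv2, numpy as np
for n in ("scene","top"):
    im=vision.camera(n); cv2.imwrite(f"pics/{n}0.png",im)
    i=vision.camera_info(n); R=cv2.Rodrigues(np.array(i["rvec"]))[0]
    print(n,np.round(i["intrinsics"],1).tolist(),"C",(-R.T@np.array(i["tvec"]).ravel()).round(3),R.round(2).tolist())
s=r.get_state(); print({k:np.round(v,3).tolist() for k,v in s.items()}, r.pinch_z)
E
```

```text
pics
scene [[422.9, 0.0, 318.0], [0.0, 422.9, 203.0], [0.0, 0.0, 1.0]] C [0.895 0.492 0.86 ] [[-0.81, 0.58, -0.01], [0.45, 0.61, -0.65], [-0.37, -0.53, -0.76]]
top [[427.3, 0.0, 318.7], [0.0, 427.3, 203.7], [0.0, 0.0, 1.0]] C [ 0.373 -0.082  1.235] [[0.01, -1.0, -0.0], [-0.99, -0.01, -0.11], [0.11, 0.0, -0.99]]
{'clock': 0.1, 'joints': [1.234, 0.468, -0.012, 1.604, 0.006, 1.071, -0.056], 'joint_velocities': [-0.001, -0.003, -0.0, -0.002, -0.001, 0.001, 0.001], 'effort': [0.002, -53.352, 0.022, -25.197, 0.011, 0.004, 0.0], 'tool_pos': [0.188, -0.622, 0.23], 'ee_rot': [-3.14, 0.0, 0.294], 'wrist_force': [0.119, -0.961, 0.353], 'torque': [0.022, -0.032, -0.019], 'finger_force': 0.0, 'finger_gap': 1.0} -0.0187
```

View pics/top0.png

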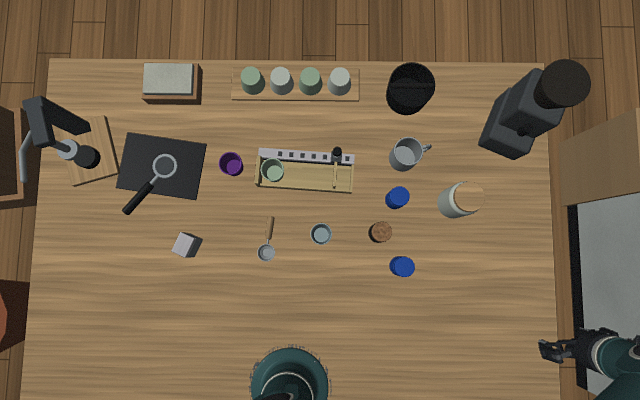

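View pics/scene0.png

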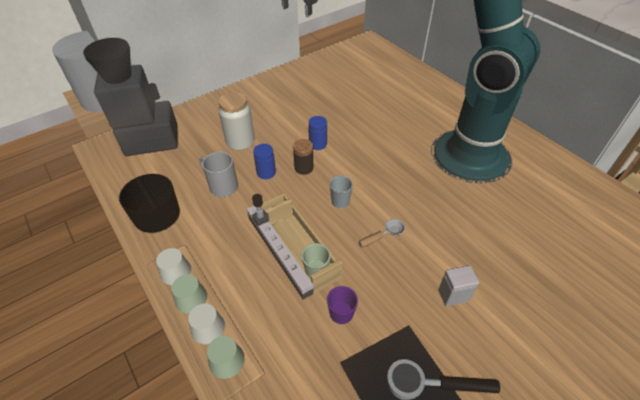

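The top view shows the cork jar at (381,231), the tin at (185,244), and the caddy at (305,172) with the green cup at (272,170) and the knob at (337,153).

Things that could be mistaken for them:
- **Jar:** the blue jars at (397,197) and (402,267), and the cork-topped white canister at (462,198).
- **Tin:** the grey box at (170,80).
- **Cup:** the purple cup at (231,163) and the shelf cups at (251,80) and (310,80).

I choose the small dark jar with the cork lid at (381,231) and the standing steel block at (185,244). I'll check both in one crop.

```bash
cat > h.py <<'E'
import cv2, numpy as np
from plant import r, vision
def cast(n,uv,z,info=None):
    i=info or vision.camera_info(n); K=np.array(i["intrinsics"]);R=cv2.Rodrigues(np.array(i["rvec"]))[0];t=np.array(i["tvec"]).ravel()
    uv=np.atleast_2d(np.array(uv,float)); d=(np.linalg.inv(K)@np.c_[uv,np.ones(len(uv))].T).T@R; C=-R.T@t
    return C+d*((z-C[2])/d[:,2])[:,None]
def proj(n,P):
    i=vision.camera_info(n)
    return cv2.projectPoints(np.atleast_2d(np.array(P,float)),np.array(i["rvec"]),np.array(i["tvec"]),np.array(i["intrinsics"]),None)[0][:,0]
E
python3 - <<'E'
import cv2, numpy as np
im=cv2.imread("pics/top0.png")
a=cv2.resize(im[140:195,235:375],None,fx=5.6,fy=5.6,interpolation=cv2.INTER_CUBIC)
b=cv2.resize(im[215:265,160:225],None,fx=5.6,fy=5.6,interpolation=cv2.INTER_CUBIC)
c=cv2.resize(im[205:255,350:415],None,fx=5.6,fy=5.6,interpolation=cv2.INTER_CUBIC)
w=np.hstack([b,c]); o=np.zeros((a.shape[0]+w.shape[0],784,3),np.uint8); o[:a.shape[0],:a.shape[1]]=a; o[a.shape[0]:,:w.shape[1]]=w
cv2.imwrite("pics/crop1.png",o); print(o.shape)
E
```

```text
(588, 784, 3)
```

View pics/crop1.png

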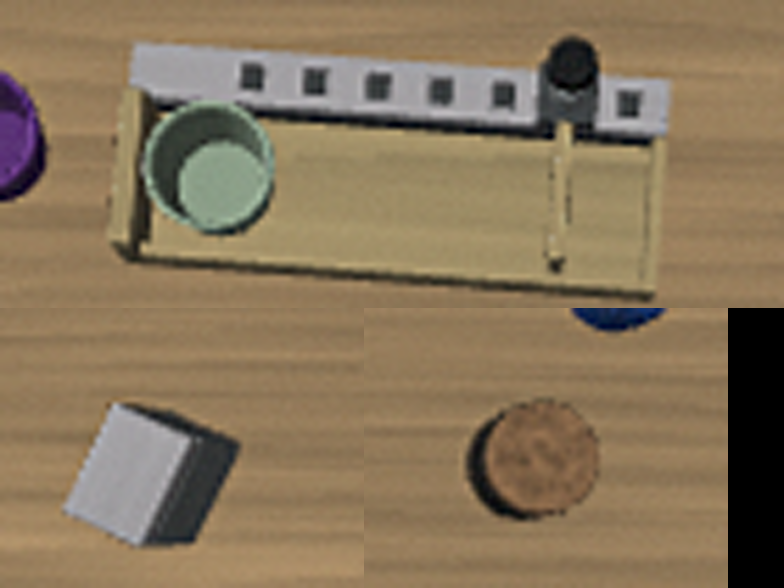

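The crop confirms the choices. The cork-lidded dark jar's lid is at about (381,231), the tin's bright top face at about (183,243), five rail holes run from (280,153) to (325,157), and a sixth is at (347,158).

```bash
cat > m.py <<'E'
from h import *
def big(m,minA=20):
    cs,_=cv2.findContours(m.astype(np.uint8),cv2.RETR_EXTERNAL,cv2.CHAIN_APPROX_NONE); return [c for c in cs if cv2.contourArea(c)>=minA]
E
python3 - <<'E'
from m import *
im=cv2.imread("pics/top0.png"); n="top"; S=4
up=lambda x0,y0,x1,y1: cv2.resize(im[y0:y1,x0:x1],None,fx=S,fy=S,interpolation=cv2.INTER_CUBIC)
back=lambda c,x0,y0: (c.reshape(-1,2)+0.5)/S-0.5+[x0,y0]
# holes
x0,y0=255,145; g=cv2.cvtColor(up(x0,y0,360,168),cv2.COLOR_BGR2GRAY)
P=[]
for c in big(g<105,40):
    a=cv2.contourArea(c); M=cv2.moments(c); uv=back(np.array([M['m10']/M['m00'],M['m01']/M['m00']]),x0,y0)
    w=cast(n,uv,.042)[0]; print("hole",a,uv.round(1),w.round(4)); 
    if a<400: P.append(w[:2])
# jar
x0,y0=350,205; h=up(x0,y0,415,255); hs=cv2.cvtColor(h,cv2.COLOR_BGR2HSV)
print("jar px lid",h[int((231-y0)*S),int((381-x0)*S)],hs[int((231-y0)*S),int((381-x0)*S)],"table",hs[10,10],h[10,10])
x0,y0=160,215; h=up(x0,y0,225,265); g=cv2.cvtColor(h,cv2.COLOR_BGR2HSV)
c=max(big((g[...,1]<40)&(g[...,2]>130)),key=cv2.contourArea)
(cx,cy),_,_=rect=cv2.minAreaRect(c); b=cast(n,back(cv2.boxPoints(rect),x0,y0),.086)
print("tin",cast(n,back(np.array([cx,cy]),x0,y0),.086).round(4),b.round(4).tolist(),[np.linalg.norm(b[i]-b[i-1]).round(4) for i in range(4)],np.degrees(np.arctan2(*(b[1]-b[0])[1::-1])))
# cup rim
x0,y0=255,150; g=cv2.cvtColor(up(x0,y0,292,190),cv2.COLOR_BGR2HSV)
print("cup px",g[80,64])
E
```

```text
hole 1697.5 [[271.1 163.3]] [0.6214 0.0609 0.042 ]
hole 245.5 [[346.8 158.1]] [ 0.6388 -0.1542  0.042 ]
hole 549.0 [[261.9 160.3]] [0.6296 0.0871 0.042 ]
hole 247.0 [[324.5 156.5]] [ 0.6427 -0.0906  0.042 ]
hole 249.0 [[313.3 155.8]] [ 0.6444 -0.0587  0.042 ]
hole 263.5 [[302.1 155. ]] [ 0.6465 -0.0268  0.042 ]
hole 253.0 [[290.8 154.2]] [0.6483 0.0055 0.042 ]
hole 250.5 [[279.6 153.3]] [0.6505 0.0372 0.042 ]
hole 5026.0 [[325.  158.4]] [ 0.6372 -0.0922  0.042 ]
jar px lid [ 68  96 125] [ 15 116 125] table [ 17  95 142] [ 89 119 142]
tin [[0.3886 0.2887 0.086 ]] [[0.3712, 0.3189, 0.086], [0.4235, 0.2964, 0.086], [0.4061, 0.2584, 0.086], [0.354, 0.2811, 0.086]] [np.float64(0.0415), np.float64(0.0569), np.float64(0.0417), np.float64(0.0568)] -23.30183836247591
cup px [ 56  37 159]
```

Run:
```python
from m import *
im=cv2.imread("pics/top0.png"); n="top"; S=4
up=lambda x0,y0,x1,y1: cv2.resize(im[y0:y1,x0:x1],None,fx=S,fy=S,interpolation=cv2.INTER_CUBIC)
back=lambda c,x0,y0: (c.reshape(-1,2)+0.5)/S-0.5+[x0,y0]
# caddy frame fit
H=np.array([[.6388,-.1542],[.6427,-.0906],[.6444,-.0587],[.6465,-.0268],[.6483,.0055],[.6505,.0372]]); Y=np.array([-117,-53,-21,11,43,75])/1000
A=np.zeros((12,4));A[0::2]=[[.051,-y,1,0] for y in Y];A[1::2]=[[y,.051,0,1] for y in Y]
s=np.linalg.lstsq(A,H.ravel(),rcond=None)[0]; th=np.arctan2(s[1],s[0]); print("scale",np.hypot(s[0],s[1]),"caddy yaw deg",np.degrees(th),"res",np.abs(A@s-H.ravel()).max())
c,sn=np.cos(th),np.sin(th); Rm=np.array([[c,-sn],[sn,c]]); O=H.mean(0)-Rm@[.051,Y.mean()]; print("origin",O.round(4)); np.savez("caddy.npz",O=O,R=Rm,th=th)
# jar lid and cup rim
x0,y0=350,205; hs=cv2.cvtColor(up(x0,y0,415,255),cv2.COLOR_BGR2HSV)
for t in (135,):
    m=((hs[...,0]<17)&(hs[...,1]>100)&(hs[...,2]>60)&(hs[...,2]<150)).astype(np.uint8)
    m=cv2.morphologyEx(m,cv2.MORPH_OPEN,np.ones((9,9)))
    c=max(big(m),key=cv2.contourArea); e=cv2.minEnclosingCircle(c); uv=back(np.array(e[0]),x0,y0)
    print("jar",uv,e[1]/S,"expected r px",427/1.15*.028,cast(n,uv,.088).round(4), "bbox",cv2.boundingRect(c))
x0,y0=255,150; g=cv2.cvtColor(up(x0,y0,292,190),cv2.COLOR_BGR2HSV)
m=((g[...,0]>35)&(g[...,0]<90)&(g[...,1]>15)).astype(np.uint8); m=cv2.morphologyEx(m,cv2.MORPH_OPEN,np.ones((5,5)))
c=max(big(m),key=cv2.contourArea); e=cv2.minEnclosingCircle(c); uv=back(np.array(e[0]),x0,y0); w=cast(n,uv,.068)[0]
print("cup",uv,e[1]/S,"exp",427/1.17*.033,w.round(4),"caddy",(Rm.T@(w[:2]-O)).round(4),cv2.boundingRect(c))
for k,p in dict(knob=[51,-85],jar=[0,26],tin=[0,-27]).items(): print(k,(O+Rm@(np.array(p)/1e3)).round(4))
# predicted scene pixels for check
W=[[*(O+Rm@[.051,y]),.042] for y in Y[1:]]; print("scene holes",proj("scene",W).round(1).tolist())
sc=cv2.imread("pics/scene0.png"); g=cv2.cvtColor(cv2.resize(sc[200:300,240:330],None,fx=S,fy=S,interpolation=cv2.INTER_CUBIC),cv2.COLOR_BGR2GRAY)
for q in proj("scene",W):
    u,v=((q-[240,200]+.5)*S-.5).astype(int); w=g[v-22:v+22,u-22:u+22]; ys,xs=np.where(w<w.min()+35); print((q+[(xs.mean()-22)/S,(ys.mean()-22)/S]).round(1),len(xs))
```

```text
scale 0.9994162089387014 caddy yaw deg -3.464900467368475 res 0.00022857142857168368
origin [ 0.5949 -0.0345]
jar [[381.51032066 231.2809639 ]] 10.400668144226074 expected r px 10.396521739130437 [[ 0.4301 -0.2453  0.088 ]] bbox (88, 68, 81, 80)
cup [[272.16187096 169.41187096]] 12.403139114379883 exp 12.043589743589743 [0.5987 0.0543 0.068 ] caddy [-0.0016  0.0889] (23, 32, 93, 95)
knob [ 0.6407 -0.1225]
jar [ 0.5965 -0.0086]
tin [ 0.5933 -0.0615]
scene holes [[266.1, 228.0], [272.3, 237.0], [278.8, 246.4], [285.5, 256.1], [292.4, 266.1]]
[261.4 227.1] 87
[267.2 241.6] 28
[273.6 250.9] 24
[280.3 260.8] 22
[291.3 269.1] 50
```

```bash
cat > go.py <<'E'
# work out travel (cm, tool axes) and twist (deg) from now to target x y z yaw(deg); prints only
import sys; from h import *
from scipy.spatial.transform import Rotation as Ro
def go(x,y,z,yaw):
    s=r.get_state(); R=Ro.from_euler("xyz",s["ee_rot"]).as_matrix(); d=R.T@(np.array([x,y,z])-s["tool_pos"])*100
    tw=-((yaw-np.degrees(s["ee_rot"][2])+180)%360-180)
    print("t",round(s["clock"],2),"pos",np.round(s["tool_pos"],4),"rpy",np.degrees(s["ee_rot"]).round(2),"| travel",d.round(2),"twist",round(tw,1),"dist",round(np.linalg.norm(d),1),"F",np.round(s["wrist_force"],1),"gap",round(s["finger_gap"],3),"ff",round(s["finger_force"],1))
if __name__=="__main__": go(*map(float,sys.argv[1:]))
E
python3 go.py .430 -.2453 .20 86.5
python3 - <<'E'
from m import *
S=4; sc=cv2.imread("pics/scene0.png"); g=cv2.cvtColor(cv2.resize(sc[200:300,240:330],None,fx=S,fy=S,interpolation=cv2.INTER_CUBIC),cv2.COLOR_BGR2GRAY)
m=cv2.adaptiveThreshold(g,1,cv2.ADAPTIVE_THRESH_MEAN_C,cv2.THRESH_BINARY_INV,61,25)
for c in big(m,60):
    M=cv2.moments(c)
    if M['m00']<700:
        uv=((np.array([M['m10'],M['m01']])/M['m00']+.5)/S-.5+[240,200]); print(uv.round(1),M['m00'],cast("scene",uv,.042)[0].round(4))
E
```

```text
t 0.1 pos [ 0.188  -0.6217  0.2304] rpy [-1.7991e+02  1.0000e-02  1.6830e+01] | travel [ 34.06 -29.02   3.09] twist -69.7 dist 44.8 F [ 0.1 -1.   0.4] gap 1.0 ff 0.0
[328.5 296.7] 160.5 [0.6298 0.1464 0.042 ]
[294.4 267.2] 136.0 [0.6483 0.0422 0.042 ]
[287.9 256.6] 86.5 [0.6447 0.0098 0.042 ]
[304.  256.7] 91.5 [0.6148 0.0318 0.042 ]
[325.8 256.2] 561.5 [0.5737 0.0602 0.042 ]
```

```bash
python3 -m pendant '[{"claw":1,"travel":[3.4,-2.9,0.3],"twist":-7},{"claw":1,"travel":[6.8,-5.8,0.6],"twist":-14},{"claw":1,"travel":[10.2,-8.7,0.9],"twist":-21},{"claw":1,"travel":[13.6,-11.6,1.2],"twist":-28},{"claw":1,"travel":[17.0,-14.5,1.5],"twist":-35},{"claw":1,"travel":[20.4,-17.4,1.8],"twist":-42},{"claw":1,"travel":[23.8,-20.3,2.1],"twist":-49},{"claw":1,"travel":[27.2,-23.2,2.4],"twist":-56},{"claw":1,"travel":[30.6,-26.1,2.7],"twist":-63},{"claw":1,"travel":[34.06,-29.02,3.0],"twist":-69.7}]' 40
python3 -m pendant '[{"claw":1,"travel":[0,0,0],"twist":0},{"claw":1,"travel":[0,0,0],"twist":0}]'
python3 go.py .430 -.2453 .04 86.5
python3 - <<'E'
from h import *
i=vision.camera_info("wrist"); im=vision.camera("wrist"); cv2.imwrite("pics/w1.png",im)
R=cv2.Rodrigues(np.array(i["rvec"]))[0]; print("C",(-R.T@np.array(i["tvec"]).ravel()).round(3),"R",R.round(2).tolist(),i["intrinsics"][0])
E
```

```text
clock: 1.1
tool_pos: [0.4306, -0.2442, 0.2011]
ee_rot: [-3.141, 0.0, 1.515]
wrist_force: [-0.2, -1.4, -0.4]
finger_gap: 1.001
finger_force: 0.0
clock: 1.3
tool_pos: [0.4304, -0.2448, 0.201]
ee_rot: [-3.141, -0.0, 1.512]
wrist_force: [-0.2, -0.2, -0.6]
finger_gap: 1.0
finger_force: 0.0
t 1.3 pos [ 0.4304 -0.2448  0.201 ] rpy [-1.7996e+02 -2.0000e-02  8.6650e+01] | travel [-0.06 -0.03 16.1 ] twist 0.2 dist 16.1 F [-0.2 -0.2 -0.6] gap 1.0 ff 0.0
C [ 0.434 -0.177  0.344] R [[1.0, -0.06, -0.0], [-0.06, -0.96, 0.26], [-0.02, -0.26, -0.96]] [304.97197533   0.         315.12744006]
```

View pics/w1.png

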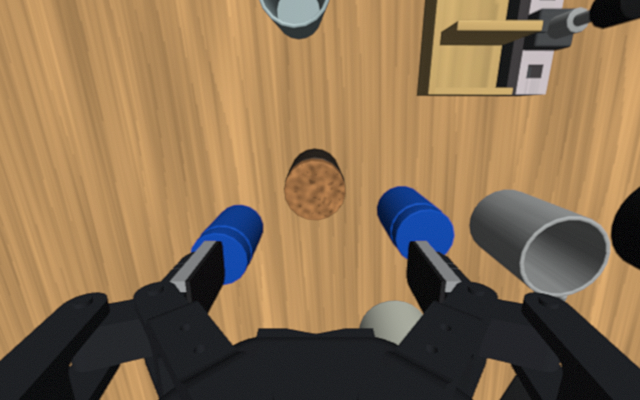

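The wrist view shows the cork lid as a disc centred near (315,189), with blue jars at (232,243) and (415,221), both off to the sides. I'll measure the lid here as a second check.

Run:
```python
from m import *
im=cv2.imread("pics/w1.png"); hs=cv2.cvtColor(im,cv2.COLOR_BGR2HSV)
i=vision.camera_info("wrist")
print(hs[189,315],hs[189,365])
roi=np.zeros(im.shape[:2],bool); roi[140:230,275:355]=1
m=(roi&(hs[...,0]<16)&(hs[...,1]>130)&(hs[...,2]>70)).astype(np.uint8); m=cv2.morphologyEx(m,cv2.MORPH_OPEN,np.ones((7,7)))
c=max(big(m),key=cv2.contourArea); q=cast("wrist",c.reshape(-1,2),.088,i)[:,:2]
e=cv2.minEnclosingCircle((q*1000).astype(np.float32)); print(e,cv2.boundingRect(c))
for nm,uv in (("blueR",(423,236)),("blueL",(228,258))): print(nm,cast("wrist",uv,.08,i).round(3))
print("hole",cast("wrist",(535,71),.042,i).round(4))
```

```text
[ 14 147 160] [ 17 125 192]
((427.92681884765625, -243.6040496826172), 27.409223556518555) (285, 159, 60, 61)
blueR [[ 0.526 -0.296  0.08 ]]
blueL [[ 0.342 -0.307  0.08 ]]
hole [[ 0.6378 -0.1549  0.042 ]]
```

```bash
python3 -m pendant '[{"claw":1,"travel":[0,-0.1,4],"twist":0},{"claw":1,"travel":[0,-0.1,8],"twist":0},{"claw":1,"travel":[0,-0.1,11],"twist":0},{"claw":1,"travel":[0,-0.1,13],"twist":0},{"claw":1,"travel":[0,-0.1,15],"twist":0},{"claw":1,"travel":[0,-0.1,16.3],"twist":0},{"claw":1,"travel":[0,-0.1,16.3],"twist":0}]' 40
python3 -m pendant '[{"claw":0.75,"travel":[0,0,0],"twist":0},{"claw":0.65,"travel":[0,0,0],"twist":0},{"claw":0.5,"travel":[0,0,0],"twist":0},{"claw":0.5,"travel":[0,0,0],"twist":0},{"claw":0.5,"travel":[0,0,0],"twist":0},{"claw":0.5,"travel":[0,0,0],"twist":0}]' 40
python3 go.py .5948 -.0100 .135 86.5
```

```text
clock: 2.05
tool_pos: [0.4275, -0.2462, 0.0367]
ee_rot: [-3.138, -0.001, 1.508]
wrist_force: [-0.4, 1.0, -0.4]
finger_gap: 0.999
finger_force: 0.0
clock: 2.65
tool_pos: [0.4298, -0.2464, 0.0396]
ee_rot: [3.14, 0.002, 1.51]
wrist_force: [-1.2, -0.1, 5.8]
finger_gap: 0.637
finger_force: 42.6
t 2.65 pos [ 0.4298 -0.2464  0.0396] rpy [1.7991e+02 9.0000e-02 8.6520e+01] | travel [24.58 15.05 -9.55] twist 0.0 dist 30.4 F [-1.2 -0.1  5.8] gap 0.637 ff 42.6
```

```bash
python3 -m pendant '[{"claw":0.5,"travel":[0,0,-1],"twist":0},{"claw":0.5,"travel":[0,0,-4],"twist":0},{"claw":0.5,"travel":[0,0,-7],"twist":0},{"claw":0.5,"travel":[0,0,-10],"twist":0},{"claw":0.5,"travel":[0,0,-13],"twist":0},{"claw":0.5,"travel":[0,0,-13],"twist":0},{"claw":0.5,"travel":[0,0,-13],"twist":0}]' 40
python3 - <<'E'
from m import *
s=r.get_state(); i=vision.camera_info("wrist"); im=vision.camera("wrist"); cv2.imwrite("pics/w2.png",im); hs=cv2.cvtColor(im,cv2.COLOR_BGR2HSV)
z=.088+s["tool_pos"][2]-.0396; uv0=proj("wrist",[*s["tool_pos"][:2],z])[0]; print("lid expected",uv0,z)
m=((hs[...,0]<16)&(hs[...,1]>130)&(hs[...,2]>60)).astype(np.uint8); m=cv2.morphologyEx(m,cv2.MORPH_OPEN,np.ones((7,7)))
for c in big(m,300):
    q=cast("wrist",c.reshape(-1,2),z,i)[:,:2]; e=cv2.minEnclosingCircle((q*1000).astype(np.float32)); print(cv2.boundingRect(c),np.round(e[0],1),round(e[1],1))
print(s["tool_pos"])
E
python3 go.py .5964 -.0100 .17 86.5
```

```text
clock: 3.35
tool_pos: [0.4291, -0.2459, 0.169]
ee_rot: [3.141, 0.001, 1.51]
wrist_force: [-0.1, 0.3, -2.0]
finger_gap: 0.637
finger_force: 43.3
lid expected [319.37776595 311.38343106] 0.21735396238491875
(242, 217, 147, 116) [ 428.7 -238.6] 27.7
[ 0.4290509  -0.24588839  0.16895396]
t 3.4 pos [ 0.4284 -0.2455  0.1679] rpy [-179.95   -0.     86.52] | travel [24.53 15.34 -0.22] twist 0.0 dist 28.9 F [ 0.2 -0.1 -3.1] gap 0.641 ff 43.3
```

View pics/w2.png

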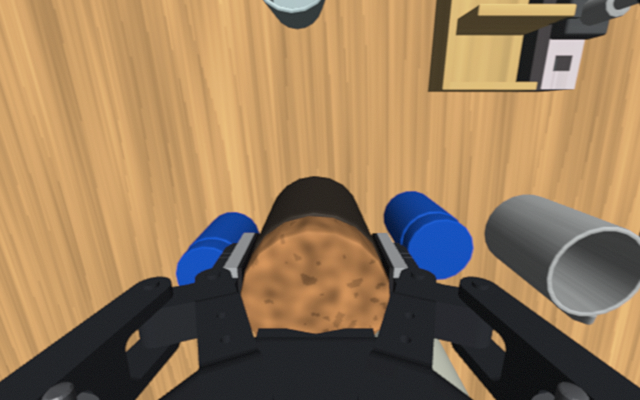

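```bash
python3 -m pendant '[{"claw":0.5,"travel":[1.2,0.8,-0.2],"twist":0},{"claw":0.5,"travel":[4.2,2.6,-0.4],"twist":0},{"claw":0.5,"travel":[7.4,4.6,-0.4],"twist":0},{"claw":0.5,"travel":[10.6,6.6,-0.4],"twist":0},{"claw":0.5,"travel":[13.8,8.6,-0.4],"twist":0},{"claw":0.5,"travel":[17,10.7,-0.4],"twist":0},{"claw":0.5,"travel":[20,12.7,-0.4],"twist":0},{"claw":0.5,"travel":[22.4,14.4,-0.4],"twist":0},{"claw":0.5,"travel":[23.6,15.3,-0.4],"twist":0},{"claw":0.5,"travel":[23.93,15.33,-0.4],"twist":0}]' 40
python3 -m pendant '[{"claw":0.5,"travel":[0,0,2],"twist":0},{"claw":0.5,"travel":[0,0,4],"twist":0},{"claw":0.5,"travel":[0,0,5],"twist":0},{"claw":0.5,"travel":[0,0,5],"twist":0},{"claw":0.5,"travel":[0,0,5],"twist":0}]' 40
python3 go.py .5960 -.0160 .0456 86.5
python3 - <<'E'
from h import *
cv2.imwrite("pics/w3.png",vision.camera("wrist"))
E
```

```text
clock: 4.4
tool_pos: [0.5969, -0.0135, 0.1711]
ee_rot: [-3.14, -0.001, 1.513]
wrist_force: [0.6, -0.6, -2.1]
finger_gap: 0.639
finger_force: 43.3
clock: 4.9
tool_pos: [0.5967, -0.0168, 0.1226]
ee_rot: [3.142, 0.0, 1.509]
wrist_force: [-0.0, -0.2, -1.7]
finger_gap: 0.641
finger_force: 43.3
t 4.9 pos [ 0.5967 -0.0168  0.1226] rpy [1.800e+02 1.000e-02 8.648e+01] | travel [ 0.07 -0.07  7.7 ] twist -0.0 dist 7.7 F [-0.  -0.2 -1.7] gap 0.641 ff 43.3
```

View pics/w3.png

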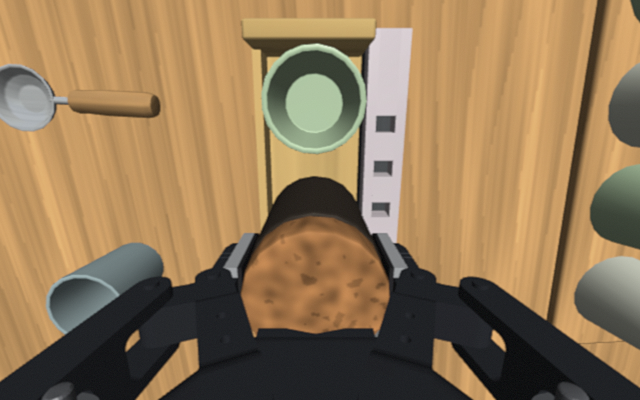

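The wrist view shows the jar held upright over the trough. The front edge of its base is at (316,178), the cup's near rim edge is at (314,153), and the gap looks clear.

Run:
```python
from h import *
f=np.load("caddy.npz"); O,R=f["O"],f["R"]; c=lambda w:(R.T@(w[:2]-O)*1000).round(1)
zb=r.get_state()["tool_pos"][2]-.0396
print("tcp",c(r.get_state()["tool_pos"]))
print("jar base front",c(cast("wrist",(316,178),zb)[0]),"lid front",c(cast("wrist",(316,217),zb+.088)[0]))
print("cup near",c(cast("wrist",(314,153),.068)[0]),"far",c(cast("wrist",(314,43),.068)[0]),"L",c(cast("wrist",(262,98),.068)[0]),"R",c(cast("wrist",(366,98),.068)[0]))
for h in ((385,124),(383,168),(380.5,210)): print("hole",c(cast("wrist",h,.042)[0]))
```

```text
tcp [ 1.1 18.1]
jar base front [ 0.9 46.8] lid front [ 0.5 52.8]
cup near [-0.4 60. ] far [ -0.2 125.1] L [-32.4  94.1] R [31.9 94. ]
hole [50.4 77.3]
hole [50.8 45.4]
hole [50.8 12.6]
```

Run:
```python
from h import *
im=vision.camera("scene"); cv2.imwrite("pics/s2.png",im)
p=r.get_state()["tool_pos"]; x,y,z=p; zb=z-.0396
q=proj("scene",[[x,y,zb],[x,y,zb+.088]]); print(q)
f=np.load("caddy.npz"); R=f["R"]
X0=int(q[0][0]-60);Y0=int(q[0][1]-70); print(X0,Y0)
o=cv2.resize(im[Y0:Y0+100,X0:X0+120],None,fx=6,fy=6,interpolation=cv2.INTER_CUBIC)
d=lambda P:[tuple(int(v) for v in (a-[X0,Y0]+.5)*6-.5) for a in proj("scene",P)]
a=np.linspace(0,2*np.pi,60)
for h in (0,.088):
    for k in d([[x+.028*np.cos(t),y+.028*np.sin(t),zb+h] for t in a]): cv2.circle(o,k,1,(0,0,255),-1)
cv2.imwrite("pics/s2c.png",o)
```

```text
[[297.827454   228.5502856 ]
 [295.93578659 203.73534889]]
237 158
```

View pics/s2c.png

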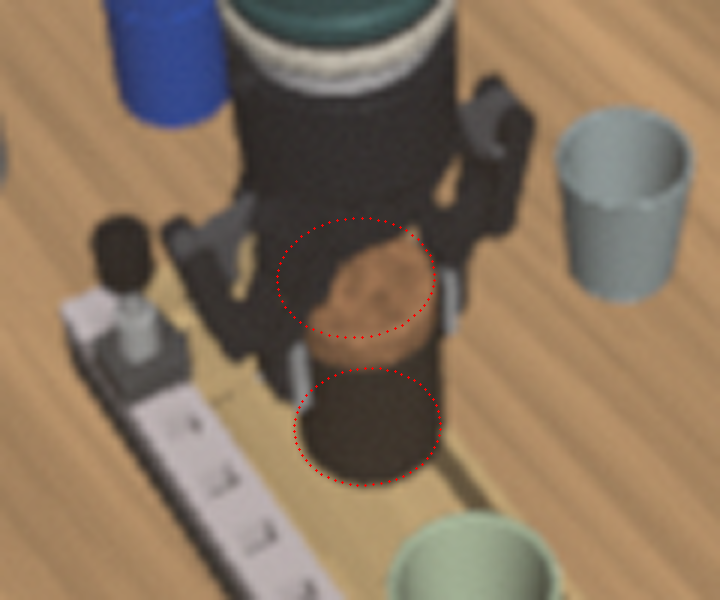

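The scene crop shows the jar's base matching the predicted circle under the TCP at (365,427). The lid leans slightly towards the cup, about 2–4°. I'll lower it with 4 mm of extra shift and let the floor right it before opening.

```bash
python3 -m pendant '[{"claw":0.5,"travel":[0.4,-0.1,1.5],"twist":0},{"claw":0.5,"travel":[0.4,-0.1,3.5],"twist":0},{"claw":0.5,"travel":[0.4,-0.1,5.5],"twist":0},{"claw":0.5,"travel":[0.4,-0.1,6.6],"twist":0},{"claw":0.5,"travel":[0.4,-0.1,7.2],"twist":0},{"claw":0.5,"travel":[0.4,-0.1,7.4],"twist":0},{"claw":0.5,"travel":[0.4,-0.1,7.5],"twist":0},{"claw":0.5,"travel":[0.4,-0.1,7.5],"twist":0}]' 40
python3 -m pendant '[{"claw":0.5,"travel":[0,0,0.1],"twist":0},{"claw":0.5,"travel":[0,0,0.2],"twist":0},{"claw":0.5,"travel":[0,0,0.2],"twist":0}]' 25
python3 go.py .5960 -.0160 .0456 86.5
```

```text
clock: 5.8
tool_pos: [0.5965, -0.0121, 0.0479]
ee_rot: [3.14, -0.0, 1.51]
wrist_force: [0.3, -0.2, -1.8]
finger_gap: 0.639
finger_force: 43.3
clock: 6.1
tool_pos: [0.5963, -0.0121, 0.0457]
ee_rot: [3.141, 0.0, 1.51]
wrist_force: [-0.1, 0.6, 0.7]
finger_gap: 0.645
finger_force: 43.4
t 6.1 pos [ 0.5963 -0.0121  0.0457] rpy [179.95   0.    86.53] | travel [-0.39 -0.01  0.01] twist 0.0 dist 0.4 F [-0.1  0.6  0.7] gap 0.645 ff 43.4
```

```bash
python3 -m pendant '[{"claw":0.5,"travel":[0,0,0.1],"twist":0},{"claw":0.5,"travel":[0,0,0.2],"twist":0},{"claw":0.5,"travel":[0,0,0.2],"twist":0}]' 20
python3 -m pendant '[{"claw":0.66,"travel":[0,0,0],"twist":0},{"claw":0.68,"travel":[0,0,0],"twist":0},{"claw":0.72,"travel":[0,0,-0.2],"twist":0},{"claw":0.78,"travel":[0,0,-0.2],"twist":0},{"claw":0.85,"travel":[0,0,-0.3],"twist":0},{"claw":0.9,"travel":[0,0,-0.3],"twist":0},{"claw":0.9,"travel":[0,0,-0.3],"twist":0}]'
python3 -m pendant '[{"claw":0.9,"travel":[0,0,-1],"twist":0},{"claw":0.9,"travel":[0,0,-4],"twist":0},{"claw":0.9,"travel":[0,0,-8],"twist":0},{"claw":0.9,"travel":[0,0,-12],"twist":0},{"claw":0.9,"travel":[0,0,-15],"twist":0},{"claw":1,"travel":[0,0,-15],"twist":0}]'
python3 go.py .3886 .2887 .20 66.7
```

```text
clock: 6.4
tool_pos: [0.5963, -0.0121, 0.0456]
ee_rot: [3.141, 0.001, 1.51]
wrist_force: [-6.0, -1.3, 16.6]
finger_gap: 0.638
finger_force: 45.0
clock: 7.1
tool_pos: [0.596, -0.0121, 0.0462]
ee_rot: [-3.142, 0.0, 1.51]
wrist_force: [-0.2, 0.1, -0.3]
finger_gap: 0.897
finger_force: 0.0
clock: 7.7
tool_pos: [0.5989, -0.0116, 0.202]
ee_rot: [3.132, -0.0, 1.51]
wrist_force: [0.6, -1.2, -0.8]
finger_gap: 1.003
finger_force: 0.0
t 7.7 pos [ 0.5989 -0.0116  0.202 ] rpy [ 1.7945e+02 -1.0000e-02  8.6530e+01] | travel [ 2.871e+01 -2.281e+01 -1.000e-02] twist 19.8 dist 36.7 F [ 0.6 -1.2 -0.8] gap 1.003 ff 0.0
```

```bash
python3 -m pendant '[{"claw":1,"travel":[2,-1.6,0],"twist":2},{"claw":1,"travel":[5.5,-4.3,0],"twist":4},{"claw":1,"travel":[9,-7,0],"twist":6},{"claw":1,"travel":[12.5,-9.7,0],"twist":8},{"claw":1,"travel":[16,-12.4,0],"twist":10},{"claw":1,"travel":[19.5,-15.1,0],"twist":12},{"claw":1,"travel":[23,-17.8,0],"twist":14},{"claw":1,"travel":[26,-20.4,0],"twist":16},{"claw":1,"travel":[28,-22,0],"twist":18},{"claw":1,"travel":[28.8,-22.6,0],"twist":19.8}]'
python3 -m pendant '[{"claw":1,"travel":[0,0,0],"twist":0},{"claw":1,"travel":[0,0,0],"twist":0}]'
python3 - <<'E'
from m import *
f=np.load("caddy.npz"); O,R=f["O"],f["R"]; cc=lambda w:(R.T@(w[:2]-O)*1000).round(1)
S=4
# wrist view of the tin
i=vision.camera_info("wrist"); im=vision.camera("wrist"); cv2.imwrite("pics/w4.png",im); hs=cv2.cvtColor(im,cv2.COLOR_BGR2HSV)
m=((hs[...,1]<40)&(hs[...,2]>150)).astype(np.uint8); m[:130]=0; m[260:]=0
for c in big(m,500):
    q=cast("wrist",c.reshape(-1,2),.086,i)[:,:2]*1000; rc=cv2.minAreaRect(q.astype(np.float32)); b=cv2.boxPoints(rc); print("tin w",np.round(rc[0],1),np.round(rc[1],1),round(rc[2],1),cv2.boundingRect(c))
# top: jar + cup
t=vision.camera("top"); cv2.imwrite("pics/top2.png",t)
x0,y0=250,140; h=cv2.resize(t[y0:200,x0:370],None,fx=S,fy=S,interpolation=cv2.INTER_CUBIC); hs=cv2.cvtColor(h,cv2.COLOR_BGR2HSV)
m=((hs[...,0]<17)&(hs[...,1]>100)&(hs[...,2]>60)&(hs[...,2]<150)).astype(np.uint8); m=cv2.morphologyEx(m,cv2.MORPH_OPEN,np.ones((9,9)))
for c in big(m,400):
    uv=(c.reshape(-1,2)+.5)/S-.5+[x0,y0]; q=cast("top",uv,.094)[:,:2]; e=cv2.minEnclosingCircle((q*1000).astype(np.float32)); print("jar",cc(np.array(e[0])/1e3),e[1])
m=((hs[...,0]>35)&(hs[...,0]<90)&(hs[...,1]>15)).astype(np.uint8); m=cv2.morphologyEx(m,cv2.MORPH_OPEN,np.ones((5,5)))
for c in big(m,2000):
    uv=(c.reshape(-1,2)+.5)/S-.5+[x0,y0]; q=cast("top",uv,.068)[:,:2]; e=cv2.minEnclosingCircle((q*1000).astype(np.float32)); print("cup",cc(np.array(e[0])/1e3),e[1])
cv2.imwrite("pics/c4.png",np.vstack([cv2.resize(h,(640,320)),cv2.resize(im[100:340],(640,240))]))
E
python3 go.py .3886 .2887 .04 66.7
```

```text
clock: 8.7
tool_pos: [0.3853, 0.2915, 0.1964]
ee_rot: [-3.141, -0.0, 1.168]
wrist_force: [0.5, 0.3, -0.0]
finger_gap: 0.999
finger_force: 0.0
clock: 8.9
tool_pos: [0.3879, 0.2885, 0.1961]
ee_rot: [3.141, 0.001, 1.165]
wrist_force: [0.7, 0.1, 0.6]
finger_gap: 1.001
finger_force: 0.0
tin w [617.8 137. ] [16.8 42.2] 42.3 (594, 235, 39, 25)
tin w [388.7 292.8] [44.2 55.8] 65.9 (283, 163, 67, 51)
jar [-0.8 24. ] 26.961261749267578
cup [-1.2 88.8] 35.070152282714844
t 9.0 pos [0.3884 0.288  0.1961] rpy [1.7999e+02 4.0000e-02 6.6660e+01] | travel [ 8.000e-02 -1.000e-02  1.561e+01] twist -0.0 dist 15.6 F [-0.4 -0.6 -0.2] gap 1.004 ff 0.0
```

View pics/c4.png

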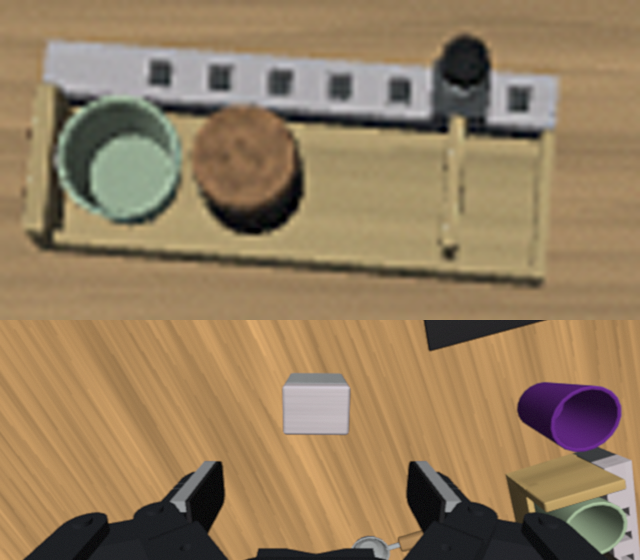

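The top crop shows the jar upright in the trough beside the undisturbed cup, lid at about (247,155), and the wrist crop shows the tin squared to the jaws at (316,405). I'll grasp the tin now.

```bash
python3 -m pendant '[{"claw":1,"travel":[0.2,0,4],"twist":0.3},{"claw":1,"travel":[0.2,0,8],"twist":0.3},{"claw":1,"travel":[0.2,0,11],"twist":0.3},{"claw":1,"travel":[0.2,0,13],"twist":0.3},{"claw":1,"travel":[0.2,0,15],"twist":0.3},{"claw":1,"travel":[0.2,0,15.7],"twist":0.3},{"claw":1,"travel":[0.2,0,15.7],"twist":0.3}]' 35
python3 -m pendant '[{"claw":0.8,"travel":[0,0,0],"twist":0},{"claw":0.72,"travel":[0,0,0],"twist":0},{"claw":0.65,"travel":[0,0,0],"twist":0},{"claw":0.55,"travel":[0,0,0],"twist":0},{"claw":0.55,"travel":[0,0,0],"twist":0},{"claw":0.55,"travel":[0,0,0],"twist":0},{"claw":0.55,"travel":[0,0,0],"twist":0}]' 35
python3 go.py .5932 -.0620 .17 86.5
```

```text
clock: 9.7
tool_pos: [0.3885, 0.2899, 0.0385]
ee_rot: [-3.141, 0.002, 1.158]
wrist_force: [-0.8, -0.6, -0.1]
finger_gap: 1.0
finger_force: 0.0
clock: 10.4
tool_pos: [0.3895, 0.2913, 0.0404]
ee_rot: [3.14, -0.001, 1.159]
wrist_force: [-0.1, -0.8, 7.4]
finger_gap: 0.674
finger_force: 37.9
t 10.4 pos [0.3895 0.2913 0.0404] rpy [ 1.7991e+02 -8.0000e-02  6.6420e+01] | travel [-24.21  32.83 -12.95] twist -20.1 dist 42.8 F [-0.1 -0.8  7.4] gap 0.674 ff 37.9
```

```bash
python3 -m pendant '[{"claw":0.55,"travel":[0,0,-1],"twist":0},{"claw":0.55,"travel":[0,0,-4],"twist":0},{"claw":0.55,"travel":[0,0,-7],"twist":0},{"claw":0.55,"travel":[0,0,-10],"twist":0},{"claw":0.55,"travel":[0,0,-13],"twist":0},{"claw":0.55,"travel":[-1,1.3,-13],"twist":-1},{"claw":0.55,"travel":[-3,4,-13],"twist":-3},{"claw":0.55,"travel":[-5.2,7,-13],"twist":-5},{"claw":0.55,"travel":[-7.4,10,-13],"twist":-7},{"claw":0.55,"travel":[-9.6,13,-13],"twist":-9}]' 35
python3 go.py .5931 -.0639 .17 86.5
```

```text
clock: 11.4
tool_pos: [0.4694, 0.1496, 0.1697]
ee_rot: [3.142, 0.0, 1.319]
wrist_force: [0.9, -0.0, -3.0]
finger_gap: 0.673
finger_force: 38.7
t 11.4 pos [0.4694 0.1496 0.1697] rpy [1.800e+02 1.000e-02 7.555e+01] | travel [-17.59  17.31  -0.02] twist -10.9 dist 24.7 F [ 0.9 -0.  -3. ] gap 0.673 ff 38.7
```

```bash
python3 -m pendant '[{"claw":0.55,"travel":[-2.6,2.5,0],"twist":-1.6},{"claw":0.55,"travel":[-5.2,5,0],"twist":-3.2},{"claw":0.55,"travel":[-7.8,7.6,0],"twist":-4.8},{"claw":0.55,"travel":[-10.4,10.2,0],"twist":-6.4},{"claw":0.55,"travel":[-13,12.7,0],"twist":-8},{"claw":0.55,"travel":[-15.4,15,0],"twist":-9.6},{"claw":0.55,"travel":[-17,16.6,0],"twist":-10.6},{"claw":0.55,"travel":[-17.7,17.3,0],"twist":-11},{"claw":0.55,"travel":[-17.7,17.3,0],"twist":-11},{"claw":0.55,"travel":[-17.7,17.3,0],"twist":-11}]' 35
python3 -m pendant '[{"claw":0.55,"travel":[0,0,1.5],"twist":0},{"claw":0.55,"travel":[0,0,2.8],"twist":0},{"claw":0.55,"travel":[0,0,2.8],"twist":0},{"claw":0.55,"travel":[0,0,2.8],"twist":0}]' 35
python3 go.py .5931 -.0639 .0464 86.5
python3 - <<'E'
from h import *
im=vision.camera("wrist"); cv2.imwrite("pics/w5.png",im)
s=r.get_state(); x,y,z=s["tool_pos"]; print(x,y,z)
f=np.load("caddy.npz"); O,R=f["O"],f["R"]; print("tcp caddy",(R.T@(np.array([x,y])-O)*1000).round(1))
for nm,P in dict(front_top=[0,.022,z-.0404+.086],front_base=[0,.022,z-.0404],jar_near=[0,-.004+.0295,.094],jar_far=[0,.052+.0295,.094]).items(): print(nm,proj("wrist",[*(np.array([x,y])+R@P[:2]),P[2]]).round(1))
E
```

```text
clock: 12.4
tool_pos: [0.5915, -0.0622, 0.1692]
ee_rot: [-3.141, -0.001, 1.51]
wrist_force: [0.5, 0.3, -2.1]
finger_gap: 0.679
finger_force: 38.7
clock: 12.8
tool_pos: [0.5916, -0.0633, 0.1404]
ee_rot: [-3.14, -0.0, 1.509]
wrist_force: [0.7, -0.7, -1.2]
finger_gap: 0.676
finger_force: 38.5
t 12.8 pos [ 0.5916 -0.0633  0.1404] rpy [-1.7989e+02 -1.0000e-02  8.6480e+01] | travel [-0.05  0.17  9.4 ] twist -0.0 dist 9.4 F [ 0.7 -0.7 -1.2] gap 0.676 ff 38.5
0.5921911342786236 -0.06343125807476896 0.14100877133724068
tcp caddy [ -1. -29.]
front_top [[317.6 248.8]]
front_base [[316.5 188.4]]
jar_near [[316.5 180.5]]
jar_far [[316.4  87.5]]
```

View pics/w5.png

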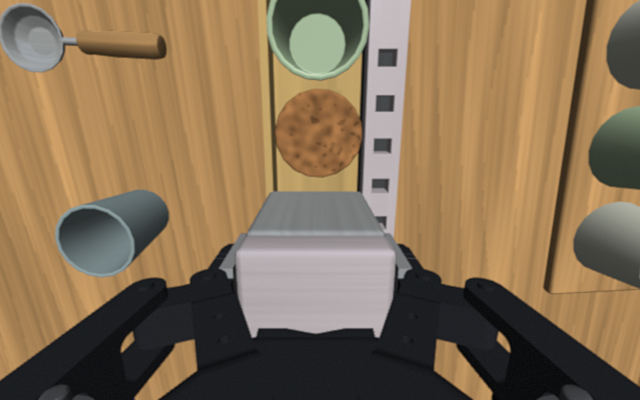

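The wrist view shows the tin square to the trough, narrow side along the row. Its top front edge is at row 236 and its base front at row 192, behind the jar's near edge at row 177. It has a slight lean like the jar had, so I'll lower it the same way.

```bash
python3 -m pendant '[{"claw":0.55,"travel":[-0.1,0.1,2],"twist":0},{"claw":0.55,"travel":[-0.1,0.1,4.5],"twist":0},{"claw":0.55,"travel":[-0.1,0.1,7],"twist":0},{"claw":0.55,"travel":[-0.1,0.1,8.4],"twist":0},{"claw":0.55,"travel":[-0.1,0.1,9],"twist":0},{"claw":0.55,"travel":[-0.1,0.1,9.2],"twist":0},{"claw":0.55,"travel":[-0.1,0.1,9.3],"twist":0},{"claw":0.55,"travel":[-0.1,0.1,9.3],"twist":0}]' 35
python3 -m pendant '[{"claw":0.55,"travel":[0,0,0.1],"twist":0},{"claw":0.55,"travel":[0,0,0.2],"twist":0},{"claw":0.55,"travel":[0,0,0.2],"twist":0}]' 20
python3 go.py .5931 -.0639 .0464 86.5
```

```text
clock: 13.65
tool_pos: [0.5939, -0.065, 0.0492]
ee_rot: [3.14, 0.0, 1.508]
wrist_force: [-0.3, 0.3, -1.9]
finger_gap: 0.676
finger_force: 38.5
clock: 13.95
tool_pos: [0.5933, -0.0651, 0.0465]
ee_rot: [3.141, 0.0, 1.508]
wrist_force: [1.1, 0.4, -1.0]
finger_gap: 0.678
finger_force: 38.5
t 13.95 pos [ 0.5933 -0.0651  0.0465] rpy [1.7998e+02 1.0000e-02 8.6430e+01] | travel [ 0.11 -0.03  0.01] twist -0.1 dist 0.1 F [ 1.1  0.4 -1. ] gap 0.678 ff 38.5
```

```bash
python3 -m pendant '[{"claw":0.55,"travel":[0,0,0.1],"twist":0},{"claw":0.55,"travel":[0,0,0.2],"twist":0},{"claw":0.55,"travel":[0,0,0.2],"twist":0}]' 20
python3 -m pendant '[{"claw":0.69,"travel":[0,0,0],"twist":0},{"claw":0.71,"travel":[0,0,0],"twist":0},{"claw":0.75,"travel":[0,0,-0.2],"twist":0},{"claw":0.8,"travel":[0,0,-0.2],"twist":0},{"claw":0.87,"travel":[0,0,-0.3],"twist":0},{"claw":0.9,"travel":[0,0,-0.3],"twist":0},{"claw":0.9,"travel":[0,0,-0.3],"twist":0}]'
python3 -m pendant '[{"claw":0.9,"travel":[0,0,-1],"twist":0},{"claw":0.9,"travel":[0,0,-4],"twist":0},{"claw":0.9,"travel":[0,0,-8],"twist":0},{"claw":0.9,"travel":[0,0,-12],"twist":0},{"claw":0.9,"travel":[0,0,-16],"twist":0},{"claw":0.7,"travel":[0,0,-16],"twist":0},{"claw":0.7,"travel":[-10,-10,-16],"twist":0},{"claw":0.7,"travel":[-15,-15,-16],"twist":0},{"claw":0.6,"travel":[-15,-15,-16],"twist":0},{"claw":0.6,"travel":[-15,-15,-16],"twist":0}]'
python3 - <<'E'
from m import *
f=np.load("caddy.npz"); O,R=f["O"],f["R"]; cc=lambda w:(R.T@(np.array(w)[:2]-O)*1000).round(1)
S=4; t=vision.camera("top"); cv2.imwrite("pics/top3.png",t)
x0,y0=250,140; h=cv2.resize(t[y0:200,x0:370],None,fx=S,fy=S,interpolation=cv2.INTER_CUBIC); hs=cv2.cvtColor(h,cv2.COLOR_BGR2HSV)
bk=lambda c:(c.reshape(-1,2)+.5)/S-.5+[x0,y0]
m=((hs[...,0]<17)&(hs[...,1]>100)&(hs[...,2]>60)&(hs[...,2]<150)).astype(np.uint8); m=cv2.morphologyEx(m,cv2.MORPH_OPEN,np.ones((9,9)))
for c in big(m,400):
    q=cast("top",bk(c),.094)[:,:2]; e=cv2.minEnclosingCircle((q*1000).astype(np.float32)); print("jar",cc(np.array(e[0])/1e3),e[1])
m=((hs[...,1]<45)&(hs[...,2]>135)).astype(np.uint8); m=cv2.morphologyEx(m,cv2.MORPH_OPEN,np.ones((9,9)))
for c in big(m,400):
    q=cast("top",bk(c),.092)[:,:2]; rc=cv2.minAreaRect((q*1000).astype(np.float32)); print("tin?",cc(np.array(rc[0])/1e3),np.round(rc[1],1),round(rc[2],1),cv2.boundingRect(c))
m=((hs[...,0]>35)&(hs[...,0]<90)&(hs[...,1]>15)).astype(np.uint8); m=cv2.morphologyEx(m,cv2.MORPH_OPEN,np.ones((5,5)))
for c in big(m,2000):
    q=cast("top",bk(c),.068)[:,:2]; e=cv2.minEnclosingCircle((q*1000).astype(np.float32)); print("cup",cc(np.array(e[0])/1e3),e[1])
# knob top
m=(hs[...,2]<50).astype(np.uint8); m=cv2.morphologyEx(m,cv2.MORPH_OPEN,np.ones((9,9)))
for c in big(m,200):
    q=cast("top",bk(c),.128)[:,:2]; e=cv2.minEnclosingCircle((q*1000).astype(np.float32)); print("knob?",cc(np.array(e[0])/1e3),e[1],cv2.boundingRect(c),(np.array(e[0])/1e3).round(4))
cv2.imwrite("pics/c6.png",h)
E
python3 go.py .6407 -.1225 .20 86.5
```

```text
clock: 14.25
tool_pos: [0.5933, -0.0651, 0.0464]
ee_rot: [3.142, 0.001, 1.508]
wrist_force: [-5.9, -0.9, 14.0]
finger_gap: 0.674
finger_force: 40.2
clock: 14.95
tool_pos: [0.5932, -0.0649, 0.0472]
ee_rot: [-3.142, -0.0, 1.509]
wrist_force: [-0.1, 0.2, 0.1]
finger_gap: 0.899
finger_force: 0.0
clock: 15.95
tool_pos: [0.4414, -0.1982, 0.2073]
ee_rot: [-3.142, 0.0, 1.509]
wrist_force: [0.6, 0.2, 0.6]
finger_gap: 0.602
finger_force: 0.0
jar [-0.9 24.4] 27.022275924682617
tin? [-14.7  78.4] [40.6 42.1] 1.3 (69, 103, 63, 60)
tin? [  39.8 -123.7] [26.4 19.8] 0.3 (388, 56, 30, 39)
tin? [  39.5 -104.9] [11.3 26.4] 86.5 (366, 55, 19, 38)
tin? [ 13.1 -32.5] [73.8 80.8] 86.6 (214, 44, 110, 120)
tin? [40.  25.9] [28.4 26.7] 87.0 (164, 40, 42, 40)
tin? [38.8 85.7] [86.7 29.5] 87.1 (33, 31, 128, 46)
cup [-2.1 89.7] 35.14655685424805
knob? [-29.6  10.7] 21.452959060668945 (165, 139, 61, 36) [ 0.566 -0.022]
knob? [ 47.2 -85.1] 13.280991554260254 (331, 30, 35, 34) [ 0.6369 -0.1224]
t 16.0 pos [ 0.4344 -0.2049  0.2065] rpy [-179.6     0.23   85.89] | travel [ 9.7  19.99  0.47] twist -0.6 dist 22.2 F [-7.  -5.5 -2.3] gap 0.602 ff 0.0
```

View pics/c6.png

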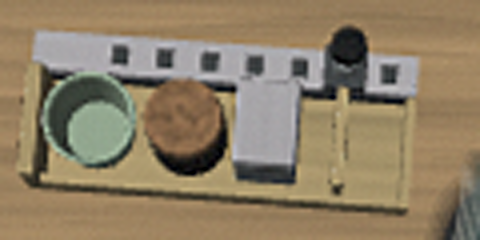

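The top crop shows cup, jar and tin all upright in the row, with the tin's narrow side along it and the fence knob untouched at (348,46). I'll check that the force reading settles.

```bash
python3 -m pendant '[{"claw":0.6,"travel":[0,0,0],"twist":0},{"claw":0.6,"travel":[0,0,0],"twist":0}]'
python3 go.py .6400 -.1225 .18 86.5
python3 - <<'E'
from h import *
f=np.load("caddy.npz"); O,R=f["O"],f["R"]
p=lambda u:(np.array(u)+.5)/4-.5+[250,140]
for u in ([238,80],[300,84],[294,158],[233,153]): print((R.T@(cast("top",p(u),.092)[0][:2]-O)*1000).round(1))
E
```

```text
clock: 16.2
tool_pos: [0.4436, -0.1971, 0.2077]
ee_rot: [3.141, 0.0, 1.508]
wrist_force: [0.0, -0.6, 0.1]
finger_gap: 0.601
finger_force: 0.0
t 16.2 pos [ 0.4436 -0.1971  0.2077] rpy [1.7994e+02 1.0000e-02 8.6410e+01] | travel [ 8.68 19.13  2.79] twist -0.1 dist 21.2 F [ 0.  -0.6  0.1] gap 0.601 ff 0.0
[ 28.2 -12.2]
[ 28.5 -54.5]
[-22.7 -54.1]
[-22.3 -12.7]
```

```bash
python3 -m pendant '[{"claw":0.5,"travel":[0.7,1.5,0],"twist":0},{"claw":0.5,"travel":[2,4.2,0],"twist":0},{"claw":0.5,"travel":[3.3,7.2,0],"twist":0},{"claw":0.5,"travel":[4.6,10.2,0],"twist":0},{"claw":0.5,"travel":[5.9,13.2,0.5],"twist":0},{"claw":0.5,"travel":[7.2,16,1],"twist":0},{"claw":0.5,"travel":[8.2,18.2,1.5],"twist":0},{"claw":0.5,"travel":[8.7,19.1,2],"twist":0},{"claw":0.5,"travel":[8.7,19.1,2],"twist":0},{"claw":0.5,"travel":[8.7,19.1,2],"twist":0}]'
python3 go.py .6407 -.1225 .098 86.5
python3 - <<'E'
from m import *
i=vision.camera_info("wrist"); im=vision.camera("wrist"); cv2.imwrite("pics/w7.png",im); g=cv2.cvtColor(im,cv2.COLOR_BGR2GRAY)
e=proj("wrist",[.6407,-.1225,.128])[0]; print("exp",e)
m=(g<45).astype(np.uint8); m=cv2.morphologyEx(m,cv2.MORPH_OPEN,np.ones((7,7)))
for c in big(m,200):
    q=cast("wrist",c.reshape(-1,2),.128,i)[:,:2]*1000; cc=cv2.minEnclosingCircle(q.astype(np.float32)); print(cv2.boundingRect(c),np.round(cc[0],1),round(cc[1],1))
E
```

```text
clock: 17.2
tool_pos: [0.6386, -0.122, 0.1869]
ee_rot: [-3.14, 0.0, 1.509]
wrist_force: [-1.0, 1.1, -0.3]
finger_gap: 0.499
finger_force: 0.0
t 17.2 pos [ 0.6386 -0.122   0.1869] rpy [-1.7992e+02  1.0000e-02  8.6480e+01] | travel [-0.04  0.23  8.89] twist -0.0 dist 8.9 F [-1.   1.1 -0.3] gap 0.499 ff 0.0
exp [319.58165998 211.89469056]
(0, 240, 640, 160) [ 630.8 -286.4] 267.7
(303, 189, 30, 35) [ 639.6 -117.4] 13.0
(262, 62, 31, 34) [619.3 -33.4] 13.4
```

```bash
python3 -m pendant '[{"claw":0.5,"travel":[0,0.2,2],"twist":0},{"claw":0.5,"travel":[0,0.2,4],"twist":0},{"claw":0.5,"travel":[0,0.2,6],"twist":0},{"claw":0.5,"travel":[0,0.2,7.5],"twist":0},{"claw":0.5,"travel":[0,0.2,8.5],"twist":0},{"claw":0.5,"travel":[0,0.2,8.9],"twist":0},{"claw":0.5,"travel":[0,0.2,8.9],"twist":0}]'
python3 -m pendant '[{"claw":0.4,"travel":[0,0,0],"twist":0},{"claw":0.32,"travel":[0,0,0],"twist":0},{"claw":0.28,"travel":[0,0,0],"twist":0},{"claw":0.2,"travel":[0,0,0],"twist":0},{"claw":0.15,"travel":[0,0,0],"twist":0},{"claw":0.15,"travel":[0,0,0],"twist":0},{"claw":0.15,"travel":[0,0,0],"twist":0}]' 60
python3 go.py .6407 -.1225 .098 86.5
```

```text
clock: 17.95
tool_pos: [0.6411, -0.1227, 0.0982]
ee_rot: [-3.141, 0.0, 1.508]
wrist_force: [0.2, 0.4, 0.9]
finger_gap: 0.501
finger_force: 0.0
clock: 18.65
tool_pos: [0.6405, -0.1224, 0.0991]
ee_rot: [-3.14, 0.001, 1.508]
wrist_force: [-3.8, 0.3, 5.4]
finger_gap: 0.268
finger_force: 58.4
t 18.65 pos [ 0.6405 -0.1224  0.0991] rpy [-1.7991e+02  3.0000e-02  8.6430e+01] | travel [-0.    0.02  0.11] twist -0.1 dist 0.1 F [-3.8  0.3  5.4] gap 0.268 ff 58.4
```

```bash
python3 -m pendant '[{"claw":0.15,"travel":[0,0,-0.3],"twist":0},{"claw":0.15,"travel":[0,0,-0.7],"twist":0},{"claw":0.15,"travel":[0,0,-1.1],"twist":0},{"claw":0.15,"travel":[0,0,-1.5],"twist":0},{"claw":0.15,"travel":[0,0,-1.8],"twist":0},{"claw":0.15,"travel":[0,0,-2],"twist":0},{"claw":0.15,"travel":[0,0,-2],"twist":0}]' 60
python3 go.py .6427 -.0906 .1185 86.5
```

```text
clock: 19.35
tool_pos: [0.6405, -0.1224, 0.118]
ee_rot: [-3.14, 0.0, 1.509]
wrist_force: [-4.5, -0.0, -6.5]
finger_gap: 0.264
finger_force: 59.0
t 19.35 pos [ 0.6405 -0.1224  0.118 ] rpy [-179.9     0.     86.43] | travel [ 3.19  0.02 -0.05] twist -0.1 dist 3.2 F [-4.5 -0.  -6.5] gap 0.264 ff 59.0
```

```bash
python3 -m pendant '[{"claw":0.15,"travel":[0.3,0,0],"twist":0},{"claw":0.15,"travel":[0.7,0,0],"twist":0},{"claw":0.15,"travel":[1.1,0,0],"twist":0},{"claw":0.15,"travel":[1.5,0,0],"twist":0},{"claw":0.15,"travel":[1.9,0,0],"twist":0},{"claw":0.15,"travel":[2.3,0,0],"twist":0},{"claw":0.15,"travel":[2.7,0,0],"twist":0},{"claw":0.15,"travel":[3,0,0],"twist":0},{"claw":0.15,"travel":[3.2,0,0],"twist":0},{"claw":0.15,"travel":[3.2,0,0],"twist":0}]' 60
python3 go.py .6427 -.0906 .1 86.5
```

```text
clock: 20.35
tool_pos: [0.6424, -0.0917, 0.1177]
ee_rot: [-3.14, 0.002, 1.508]
wrist_force: [-5.3, -2.7, -7.5]
finger_gap: 0.264
finger_force: 59.0
t 20.35 pos [ 0.6424 -0.0917  0.1177] rpy [-1.7988e+02  1.1000e-01  8.6400e+01] | travel [0.11 0.03 1.77] twist -0.1 dist 1.8 F [-5.3 -2.7 -7.5] gap 0.264 ff 59.0
```

```bash
python3 -m pendant '[{"claw":0.15,"travel":[0.12,0,0],"twist":0},{"claw":0.15,"travel":[0.12,0,0],"twist":0},{"claw":0.15,"travel":[0.12,0,0.3],"twist":0},{"claw":0.15,"travel":[0.12,0,0.7],"twist":0},{"claw":0.15,"travel":[0.12,0,1.1],"twist":0},{"claw":0.15,"travel":[0.12,0,1.5],"twist":0},{"claw":0.15,"travel":[0.12,0,1.8],"twist":0},{"claw":0.15,"travel":[0.12,0,2.0],"twist":0},{"claw":0.15,"travel":[0.12,0,2.0],"twist":0}]' 60
python3 go.py .6427 -.0906 .099 86.5
```

```text
clock: 21.25
tool_pos: [0.6426, -0.0907, 0.0991]
ee_rot: [-3.14, 0.002, 1.508]
wrist_force: [-8.6, -3.7, 0.9]
finger_gap: 0.262
finger_force: 60.1
t 21.25 pos [ 0.6426 -0.0907  0.0991] rpy [-1.799e+02  1.300e-01  8.638e+01] | travel [0.01 0.01 0.01] twist -0.1 dist 0.0 F [-8.6 -3.7  0.9] gap 0.262 ff 60.1
```

```bash
python3 -m pendant '[{"claw":0.15,"travel":[0,-0.05,0.05],"twist":0},{"claw":0.15,"travel":[0,-0.05,0.1],"twist":0},{"claw":0.15,"travel":[0,-0.05,0.1],"twist":0},{"claw":0.15,"travel":[0,-0.05,0.1],"twist":0}]' 60
python3 - <<'E'
from m import *
import subprocess
f=np.load("caddy.npz"); O,R=f["O"],f["R"]; cc=lambda w:(R.T@(np.array(w)[:2]-O)*1000).round(1)
s=r.get_state(); print("tcp",cc(s["tool_pos"]),s["tool_pos"].round(4) if hasattr(s["tool_pos"],"round") else s["tool_pos"],np.round(s["wrist_force"],1))
# wrist check: jar lid and cup, and tin top
i=vision.camera_info("wrist"); im=vision.camera("wrist"); cv2.imwrite("pics/w8.png",im); hs=cv2.cvtColor(im,cv2.COLOR_BGR2HSV)
for nm,mk,z in (("jar",(hs[...,0]<16)&(hs[...,1]>130)&(hs[...,2]>60),.094),("cup",(hs[...,0]>35)&(hs[...,0]<90)&(hs[...,1]>15),.068),("grey",(hs[...,1]<45)&(hs[...,2]>120),.092)):
    m=cv2.morphologyEx(mk.astype(np.uint8),cv2.MORPH_OPEN,np.ones((7,7)))
    for c in big(m,1200):
        q=cast("wrist",c.reshape(-1,2),z,i)[:,:2]*1000; e=cv2.minEnclosingCircle(q.astype(np.float32)); rc=cv2.minAreaRect(q.astype(np.float32)); print(nm,cv2.boundingRect(c),"circ",cc(np.array(e[0])/1e3),round(e[1],1),"rect",cc(np.array(rc[0])/1e3),np.round(rc[1],1),round(rc[2],1))
E
```

```text
clock: 21.65
tool_pos: [0.6426, -0.0907, 0.0991]
ee_rot: [-3.141, 0.003, 1.508]
wrist_force: [-8.3, -3.0, 4.5]
finger_gap: 0.262
finger_force: 60.5
tcp [ 51.  -53.2] [ 0.6426 -0.0907  0.0991] [-8.3 -3.   4.5]
jar (147, 25, 120, 120) circ [ 0.6 25.6] 27.4 rect [ 0.  25.6] [52.7 52.7] 51.9
cup (574, 68, 66, 101) circ [221.5   7.5] 29.2 rect [212.3   5.4] [35.2 57.1] 12.1
cup (170, 0, 106, 35) circ [ 3.9 68.2] 26.5 rect [ 3.9 61.1] [15.5 52.9] 86.3
grey (571, 186, 69, 57) circ [201.8 -42.1] 23.0 rect [205.6 -33.9] [21.7 45.9] 61.5
grey (157, 137, 122, 94) circ [  2.6 -20.8] 38.0 rect [  2.2 -21.1] [48.2 60.1] 86.4
grey (291, 0, 48, 191) circ [50.1 18.8] 43.7 rect [50.  18.8] [85.  20.9] 86.5
```

```bash
python3 -m pendant '[{"claw":0.15,"travel":[0,0,0],"twist":0},{"claw":0.15,"travel":[0,0,0],"twist":0},{"claw":0.15,"travel":[0,0,0],"twist":0}]' 60
python3 -c "
from plant import r; print(r.job_done())"
```

```text
clock: 22.0
tool_pos: [0.6426, -0.0907, 0.0991]
ee_rot: [-3.141, 0.003, 1.508]
wrist_force: [-9.3, -2.8, 5.3]
finger_gap: 0.26
finger_force: 60.5
the job is handed in; nothing more can be done
None
```

The job is handed in at 22.0 s, though no verdict came back: by my measurements the jar and tin stand upright between cup and fence, the fence is one hole along with its pin home, and the gripper still holds the knob.

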